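# Fill the vial rack, then open the diluent jar

### The job

Stand a spare vial in each empty cell of the steel rack, leaving the vials that are already there in place; only when the rack is full, unscrew the tight black cap of the square diluent jar, which must stay seated in the stand that braces it. As soon as the threads let go, stop turning, lift the cap straight up off the neck and finish while still holding it in the gripper, level, about two fingers' breadth (1 to 4 cm) above the mouth of the jar. Leave everything else where it is and every vial upright.

Things in the scene. Friction and masses are not known exactly. Their poses are not given: they have to be found in the camera images.
- rack: fixed open stainless-steel vial rack, 240 x 60 x 52 mm, five round cells in one straight row along its x axis at 44 mm pitch; origin at the centre of its underside. The 6 mm top sheet (top at z = 52 mm) has 31.5 mm holes with a small chamfer; below it the rack is open down to a 4 mm floor plate, on which the vials stand. Two of the cells, any two, are empty.
- cell0 (a point): centre of the floor (top of the 4 mm floor plate) of rack cell 0, at x = -88 mm in the rack's frame; a vial standing in the cell has its origin here, and stands 44 mm proud of the top sheet
- cell1 (a point): centre of the floor (top of the 4 mm floor plate) of rack cell 1, at x = -44 mm in the rack's frame; a vial standing in the cell has its origin here, and stands 44 mm proud of the top sheet
- cell2 (a point): centre of the floor (top of the 4 mm floor plate) of rack cell 2, at x = 0 mm in the rack's frame; a vial standing in the cell has its origin here, and stands 44 mm proud of the top sheet
- cell3 (a point): centre of the floor (top of the 4 mm floor plate) of rack cell 3, at x = 44 mm in the rack's frame; a vial standing in the cell has its origin here, and stands 44 mm proud of the top sheet
- cell4 (a point): centre of the floor (top of the 4 mm floor plate) of rack cell 4, at x = 88 mm in the rack's frame; a vial standing in the cell has its origin here, and stands 44 mm proud of the top sheet
- vial_a: sample vial already standing in one of the rack's cells: clear 28 mm body with slightly chamfered foot, white ribbed cap 32 mm across and 20 mm tall, 92 mm tall over all, 45 g, flat bottom; origin at the centre of its underside, z up along its axis; stays where it is
- vial_b: sample vial already standing in one of the rack's cells: clear 28 mm body with slightly chamfered foot, white ribbed cap 32 mm across and 20 mm tall, 92 mm tall over all, 45 g, flat bottom; origin at the centre of its underside, z up along its axis; stays where it is
- vial_c: sample vial already standing in one of the rack's cells: clear 28 mm body with slightly chamfered foot, white ribbed cap 32 mm across and 20 mm tall, 92 mm tall over all, 45 g, flat bottom; origin at the centre of its underside, z up along its axis; stays where it is
- spare1: spare vial, the same as those in the rack (28 mm body, cap 32 mm across from 72 to 92 mm above the bottom, about 45 g), standing free on the table between rack and stand; origin at the centre of its underside, z up. Any two of the three spares will do; the third may stay where it is
- spare2: spare vial, the same as those in the rack (28 mm body, cap 32 mm across from 72 to 92 mm above the bottom, about 45 g), standing free on the table between rack and stand; origin at the centre of its underside, z up. Any two of the three spares will do; the third may stay where it is
- spare3: spare vial, the same as those in the rack (28 mm body, cap 32 mm across from 72 to 92 mm above the bottom, about 45 g), standing free on the table between rack and stand; origin at the centre of its underside, z up. Any two of the three spares will do; the third may stay where it is
- stand: fixed steel bottle stand: 124 mm square, 6 mm thick base plate with a square socket of 4 mm sheet, 72.4 mm wide inside, walls up to 51 mm above the table; origin at the centre of its underside. It keeps the jar from turning; the jar is not clamped and lifts out if it is pulled up
- jar: square white wide-mouth plastic jar, 70 x 70 mm, loose in the stand's socket, about 0.45 kg; origin at the centre of its underside, 6 mm above the table; shoulder up to 80 mm, round neck of 44 mm diameter from 80 to 104 mm above the origin, a rubber seal ring on the rim (3 mm proud, 6 mm when free), three thread ridges (51 mm across) with gaps. A small moulded pointer on the shoulder on its +x side
- mouth (a point): centre of the jar's rim, 104 mm above the jar's origin
- cap: black plastic screw cap, 58 mm diameter, fine ribs, 22 mm tall, 35 g; z up, origin at the centre of its open lower edge, 88 mm above the jar's origin when on (top 116 mm above the table; 8 mm of free space under the edge down to the jar's shoulder). Unscrews counter-clockwise seen from above. The squeezed seal makes it stiff at first (0.5 to 0.8 N m), easing as it rises 2 mm in all
- pointer (a point): small moulded pointer on the cap's top, 25 mm from the axis on the cap's +x side, 22 mm above the cap's origin. It is over the jar's pointer (jar +x) when fully tight; starts 0 to 17 degrees counter-clockwise from there; the cap is free to lift from 62 to 95 degrees (before, its lugs are caught and lifting raises the jar; at 100 they meet a stop)
- bowl_a: bystander beyond the spare vials: stainless bowl, 120 mm across, 50 mm tall; origin under its centre
- bowl_b: bystander to the right: second stainless bowl, 120 mm across, 50 mm tall; origin under its centre
- dish: bystander among the spare vials: small round aluminium weighing dish, 45 mm across, 12 mm tall; origin under its centre
- tweezers: bystander among the spare vials: steel tweezers lying flat along their y axis, 135 mm long, 13 mm wide, 6 mm thick; origin under the middle
- thermometer: bystander to the right: grey probe thermometer lying along its y axis, 175 mm long, 22 mm wide, 16 mm thick; origin underneath, at the probe's root
- swab_box: bystander to the left: cardboard box of swabs, 85 x 125 x 55 mm with a few swabs standing 80 mm high; origin under its centre
There are look-alikes about, which are no part of the job. Leave any purple look-alike of the spare3 alone.

How it is judged:
On the way, in this order (a step that is already met when the one before it is completed fails the run):
1. every rack cell holds an upright vial standing on its floor, let go, with the jar still closed (horizontal distance between any of vial_a, vial_b, vial_c, spare1, spare2, spare3 and cell0 below 0.005 m and horizontal distance between any of vial_a, vial_b, vial_c, spare1, spare2, spare3 and cell1 below 0.005 m and horizontal distance between any of vial_a, vial_b, vial_c, spare1, spare2, spare3 and cell2 below 0.005 m and horizontal distance between any of vial_a, vial_b, vial_c, spare1, spare2, spare3 and cell3 below 0.005 m and horizontal distance between any of vial_a, vial_b, vial_c, spare1, spare2, spare3 and cell4 below 0.005 m and height (world z) of each of vial_a, vial_b, vial_c, spare1, spare2, spare3 below 0.0075 m and angle between each of vial_a, vial_b, vial_c, spare1, spare2, spare3's own z axis and vertical below 0.12 rad and z of cap in the frame of jar below 0.0945 m and angle between the x axis of cap and the x axis of jar, either way round below 0.9 rad and contact force between the fingers and vial_a below 0.2 N and contact force between the fingers and vial_b below 0.2 N and contact force between the fingers and vial_c below 0.2 N and contact force between the fingers and spare1 below 0.2 N and contact force between the fingers and spare2 below 0.2 N and contact force between the fingers and spare3 below 0.2 N), for 0.2 s.
2. the cap has been turned out of its threads (about 62 degrees past tight) while the jar stays seated (angle between the x axis of cap and the x axis of jar, either way round above 1 rad and z of cap in the frame of jar below 0.1 m and height (world z) of jar below 0.01 m and angle between jar's own z axis and vertical below 0.06 rad).
At the end, for the whole second after the job is handed in: Vials stand in all five cells (5 mm), all six upright (7 deg), still, untouched; jar seated (not 4 mm up, not 3.5 deg tipped); gripper holds the cap, clear of the jar, still, level within 11 deg, 15 mm from the mouth's axis, edge 8-42 mm above the rim (horizontal distance between any of vial_a, vial_b, vial_c, spare1, spare2, spare3 and cell0 below 0.005 m and horizontal distance between any of vial_a, vial_b, vial_c, spare1, spare2, spare3 and cell1 below 0.005 m and horizontal distance between any of vial_a, vial_b, vial_c, spare1, spare2, spare3 and cell2 below 0.005 m and horizontal distance between any of vial_a, vial_b, vial_c, spare1, spare2, spare3 and cell3 below 0.005 m and horizontal distance between any of vial_a, vial_b, vial_c, spare1, spare2, spare3 and cell4 below 0.005 m and height (world z) of each of vial_a, vial_b, vial_c, spare1, spare2, spare3 below 0.0075 m and angle between each of vial_a, vial_b, vial_c, spare1, spare2, spare3's own z axis and vertical below 0.12 rad and linear speed of each of vial_a, vial_b, vial_c, spare1, spare2, spare3, cap below 0.03 m/s and contact force between the fingers and vial_a below 0.2 N and contact force between the fingers and vial_b below 0.2 N and contact force between the fingers and vial_c below 0.2 N and contact force between the fingers and spare1 below 0.2 N and contact force between the fingers and spare2 below 0.2 N and contact force between the fingers and spare3 below 0.2 N and height (world z) of jar below 0.01 m and angle between jar's own z axis and vertical below 0.06 rad and z of cap in the frame of jar between 0.112 and 0.146 m and horizontal distance between cap and mouth below 0.015 m and angle between cap's own z axis and vertical below 0.2 rad and contact force between the fingers and cap above 2 N and contact force between cap and jar below 0.1 N); the arm keeps its last pose, push and grip.
It fails at once if the cap, still on the neck, was turned on against its stop (over 97 degrees past tight) after the threads had let go (z of cap in the frame of jar below 0.1 m and x of pointer in the frame of jar below -0.0032 m).
It fails at once if a vial that was already in the rack was pulled out (moved over 2 cm) (distance of any of vial_a, vial_b, vial_c from where it was at the start of the episode above 0.02 m).
It fails at once if the jar was lifted 10 mm out of its stand or tipped over 9 degrees (height (world z) of jar above 0.016 m or angle between jar's own z axis and vertical above 0.16 rad).
It fails at once if a bystander was pushed over 3 cm (distance of any of bowl_a, bowl_b, dish, tweezers, thermometer, swab_box from where it was at the start of the episode above 0.03 m).
It also fails if it takes over 64 s, if anything falls off the work surface, if the arm or the gripper's body presses on something with over 40 N, if the wrist force passes 120 N, or if a joint passes its speed limit or range.

### The arm

A 6-joint arm with a two-finger parallel gripper is mounted at the origin on the work surface. World frame = base frame: x ahead of the robot, y to its left, z up, the work surface at z = 0. Lengths are in m, angles in rad, forces in N, time in s.
With the tool pointing down it reaches from about 0.275 to 0.975 m from the base axis. Payload 8.4 kg.
Tool frame: the origin (TCP) lies between the finger pads; the fingertips stand 8 mm ahead of it and the grasp point (between the pads) lies 11 mm behind it; z points along the fingers, y is the line along which they close (so a half turn about z gives the same grasp; the last joint's range is limited). The gripper opens to 92 mm and grips with 3 to 60 N. Pads are 20 mm wide; open, the fingers measure 128 mm over their backs; the gripper's body (75 mm by 189 mm) begins 69 mm behind the grasp point.
Start: joints at [-1.236, 0.353, 1.633, -0, 1.155, -0.002], TCP at [0.207, -0.59, 0.185] pointing down, gripper open.
Joint ranges: [-2.63, 2.63], [-0.92, 2.1], [0.06, 2.66], [-1.3, 4.44], [0, 2.69], [-3.02, 3.02]. Speed limits (rad/s): [2.22, 2.22, 2.79, 3.14, 3.14, 3.14].

### API

Orientations are given as a unit quaternion [w, x, y, z].
In Python, from rig import robot, eyes, sign_off gives the robot as it stands.
- The arm moves only by the tool step_arm, never from a script. Its arguments are lists of equal length, an entry for each row: "linear": the shift along the tool's x, y, z each as a share of 20 cm, from -1 to 1, a list of three; "yaw": the turn about the tool's z as a share of 0.5 rad, from -1 to 1; "jaw": the opening, from -1 (shut) to 1 (fully open). A call has 1 to 10 rows; each row is the pose to reach, as a shift and turn from the pose commanded when the call began, along the tool's axes at that moment; what a row does not reach only later rows make up. A row lasts 1/12 s, in which the tool goes at most 41.7 mm and 7.16 degrees, less where a joint would pass 70% of its speed; a pose out of reach is approached as far as the arm can. A call with a number of a shift or a turn outside -1 to 1 is refused whole. A call with a gripper value outside its range is refused whole. The fingers move at their own pace and stop on an object; the grip force is fixed at half the most. Time passes only in rows, so rows that repeat a pose let the fingers close. It gives the time, the measured TCP pose, the force, the opening and the grip force at its end, in the units of the state.
- robot.state(): the state, without advancing time (a new reading comes with each control period).
- eyes.capture(name): name is "side" or "top"; returns the picture (384x512x3 uint8, red, green, blue); there is no depth.
- eyes.camera_params(name): a dict with "fx", "fy", "cx", "cy" (pixels), "world_to_cam" (4x4, takes a point from world to camera coordinates). Camera axes: x right, y up, looking along -z (the intrinsics and any distortion apply to the point x, -y, -z); pixel columns grow to the right and rows downward; lengths in m; the calibration is good to about 2 mm. A picture is of the moment at which its call begins. camera_params takes no time and is no camera call.
- sign_off(): hands the job in; it is judged then, once.
The state is a dict: "time": time; "q": joint angles; "qvel": joint speeds; "joint_torque": joint torques, N m; "eef_pos": TCP position; "tcp_rot": TCP orientation; "force": force on the tool from outside, world axes, zero at the start; "wrist_torque": the same for the moment, N m; "finger_gap": finger opening in m; "grasp_force": force on a finger pad.
Only numpy, scipy, OpenCV 4.12 (cv2) and the standard library are available. Lean on these libraries where they do the work, as an engineer would, in place of code of your own. Each camera call takes 0.05 s, during which the arm holds its last target. There are 200 camera calls.

## Working session

There is one attempt and no reset: what is moved stays moved. The work goes in short steps, Python scripts to look and compute and a tool call to move; the robot and the scene stay as the last step left them, time stands still between calls to the robot, and variables do not carry over. Pictures are saved under pics/ and viewed, at most 10 in all, crops included, and the job is handed in when it is done.

Besides the shell and the picture viewer there is one more tool, called after "Request:" in YAML: its name, and indented under it one key for each argument. step_arm: Moves the arm, as the interface text tells. Shift numbers are shares of 20 cm and turn numbers shares of 0.5 rad, none past 1 either way. Its arguments: {"type":"object","properties":{"linear":{"type":"array"},"yaw":{"type":"array"},"jaw":{"type":"array"}},"required":["linear","yaw","jaw"]}

```bash
mkdir -p pics
python3 - <<'E'
from rig import robot, eyes
import cv2, json
s=robot.state(); print({k:(v if not hasattr(v,'tolist') else v.tolist()) for k,v in s.items()})
for n in ("side","top"):
    im=eyes.capture(n); cv2.imwrite(f"pics/{n}0.png",cv2.resize(im[:,:,::-1],None,fx=1.5,fy=1.5,interpolation=cv2.INTER_CUBIC)); cv2.imwrite(f"{n}_raw0.png",im[:,:,::-1])
    print(n,eyes.camera_params(n))
E
```

```text
{'time': 0.0, 'q': [-1.2363976624683883, 0.35367429132192363, 1.6341499006862803, 3.838129121678144e-06, 1.155169540813199, -0.002395045955246561], 'qvel': [0.0005727395957202019, -2.204661857880088e-05, -0.0008726164652860036, 0.0009335381084016967, -0.001394263909767102, 0.0002720175671484155], 'joint_torque': [0.003928143560187891, -59.38339591026306, -33.421311378479004, 0.06993044866248965, 0.02347132482100278, -0.000160609256454336], 'eef_pos': [0.20636567416601265, -0.5893740386265033, 0.18444064122237938], 'tcp_rot': [-0.000691199478898032, 0.9858546122577273, 0.16760129095986334, -0.00011402646145877168], 'force': [0.2109978797152056, 0.2906758265110248, -0.6535539539672242], 'wrist_torque': [0.011343311291368964, -0.03306014329331382, 0.03566382639553094], 'grasp_force': 0.0, 'finger_gap': 0.09176205471554617}
side {'fx': 452.09268125824764, 'fy': 452.09268125824764, 'cx': 255.0287223726454, 'cy': 195.74261437405647, 'world_to_cam': array([[-0.98675605, -0.16092271, -0.02040537,  0.58970212],
       [ 0.07263207, -0.55080217,  0.83146951, -0.10921739],
       [-0.14504165,  0.81897549,  0.55519553, -1.23697819],
       [ 0.        ,  0.        ,  0.        ,  1.        ]])}
top {'fx': 407.5088927007482, 'fy': 407.5088927007482, 'cx': 256.1908812182984, 'cy': 191.524595746443, 'world_to_cam': array([[-9.19997325e-04, -9.99813359e-01,  1.92976695e-02,
        -1.48575074e-02],
       [ 9.94253325e-01,  1.15125670e-03,  1.07046720e-01,
        -6.05376575e-01],
       [-1.07048957e-01,  1.92852548e-02,  9.94066698e-01,
        -1.24466472e+00],
       [ 0.00000000e+00,  0.00000000e+00,  0.00000000e+00,
         1.00000000e+00]])}
```

View pics/top0.png

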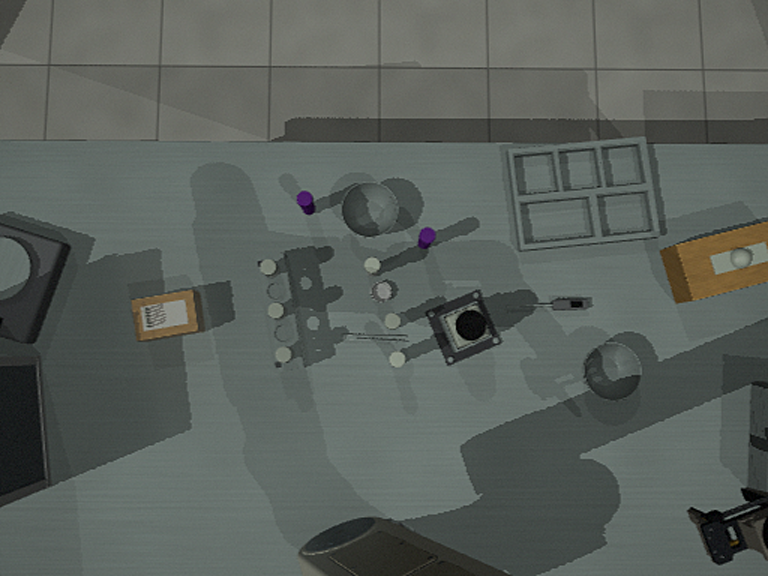

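View pics/side0.png

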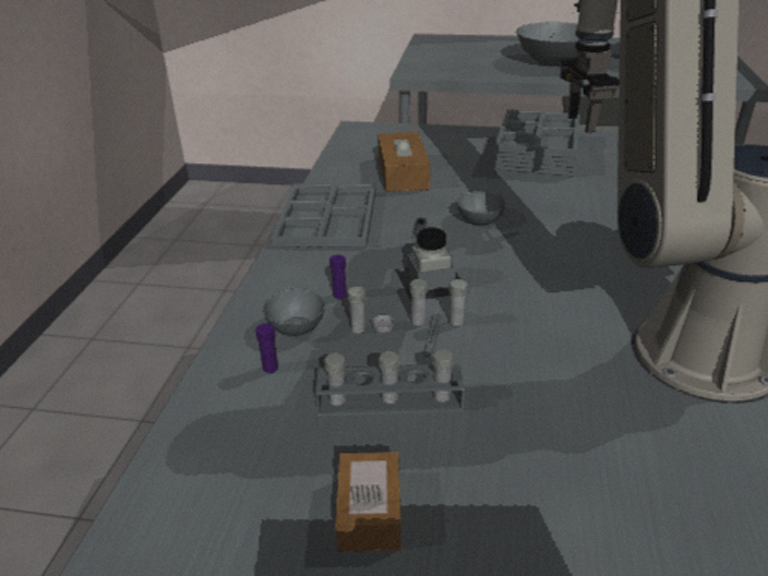

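Top picture (1.5x pixels):
- Rack vials have caps at (268,267), (276,311) and (283,355). Empty cells show between them at about (277,290) and (285,333).
- White free-standing vials are at (372,265), (392,320) and (397,359).
- Purple look-alikes are at (306,202) and (427,238), and the black cap is at (471,325).

The side view agrees: rack caps at (335,362), (389,359) and (443,358), spares at (357,295), (418,287) and (458,288), purples at (267,330) and (338,260).

Candidates for a spare are the three white vials and the two purples, and I choose white. Next I take the close crop and first measurements.

```bash
cat > h.py <<'E'
import numpy as np, cv2
from rig import robot, eyes
P={n:eyes.camera_params(n) for n in("side","top")}
def ray(n,uv):
    p=P[n];T=p["world_to_cam"];R=T[:3,:3]
    d=np.array([(uv[0]-p["cx"])/p["fx"],-(uv[1]-p["cy"])/p["fy"],-1.])
    return -R.T@T[:3,3], R.T@d
def onz(n,uv,z):
    o,d=ray(n,uv); return o+d*(z-o[2])/d[2]
def proj(n,X):
    p=P[n];c=p["world_to_cam"]@np.append(X,1)
    return np.array([p["cx"]+p["fx"]*c[0]/-c[2],p["cy"]-p["fy"]*c[1]/-c[2]])
def blobs(im,lo,hi,amin=20):
    m=cv2.inRange(cv2.cvtColor(im,cv2.COLOR_RGB2HSV),np.array(lo),np.array(hi))
    n,l,st,c=cv2.connectedComponentsWithStats(m)
    return [(c[i].round(2),st[i]) for i in range(1,n) if st[i][4]>=amin],l
E
python3 - <<'E'
from h import *
t=cv2.imread("top_raw0.png")[:,:,::-1];s=cv2.imread("side_raw0.png")[:,:,::-1]
a=cv2.resize(t[150:260,165:345],None,fx=4.4,fy=4.4,interpolation=cv2.INTER_CUBIC)
cv2.imwrite("pics/crop1.png",a[:,:,::-1])
b=cv2.resize(s[145:275,195:325],None,fx=4.5,fy=4.5,interpolation=cv2.INTER_CUBIC)
cv2.imwrite("pics/crop2.png",b[:,:,::-1])
for c,st in blobs(t,(0,0,140),(179,80,255),15)[0]:
    if 160<c[0]<350 and 140<c[1]<260: print("top",c,st,onz("top",c,.094).round(4))
for c,st in blobs(s,(0,0,140),(179,80,255),15)[0]:
    if 195<c[0]<330 and 140<c[1]<280: print("side",c,st)
E
```

```text
top [248.   175.07] [243 172  10   7  54] [0.6483 0.0109 0.094 ]
top [264.34 239.14] [260 235  10  10  79] [ 0.4577 -0.0375  0.094 ]
```

View pics/crop1.png

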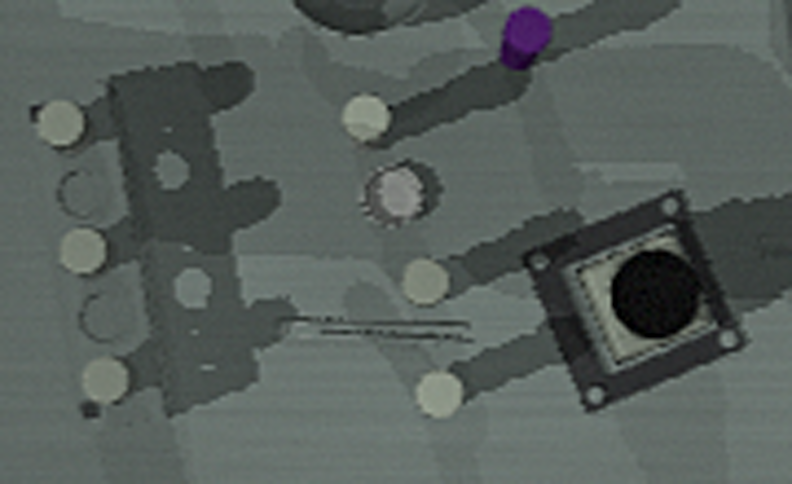

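View pics/crop2.png

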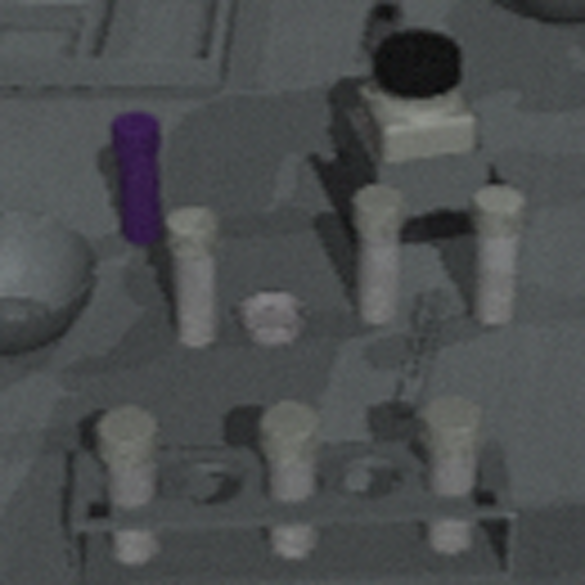

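The crops confirm the choice. Crop 1 has rack caps at (62,123), (83,250) and (107,381), white spares at (366,117), (426,281) and (440,394), and empty holes at (85,193) and (108,316). The purple vial at (526,38) is clearly different, and the black cap is at (655,293). Crop 2 shows the same layout.

```bash
cat >> h.py <<'E'
def caps(n,im,roi):
    f=cv2.resize(im,None,fx=4,fy=4,interpolation=cv2.INTER_CUBIC).astype(int)
    m=((f[:,:,0]-f[:,:,2]>8)&(f[:,:,1]>95)).astype(np.uint8)
    m=cv2.morphologyEx(m,cv2.MORPH_OPEN,np.ones((9,9),np.uint8))
    out=[]
    for c in cv2.findContours(m,cv2.RETR_EXTERNAL,cv2.CHAIN_APPROX_NONE)[0]:
        (u,v),r=cv2.minEnclosingCircle(c); u,v=(u-1.5)/4,(v-1.5)/4
        if cv2.contourArea(c)>500 and roi[0]<u<roi[1] and roi[2]<v<roi[3]:
            e=cv2.fitEllipse(c); out.append(((e[0][0]-1.5)/4,(e[0][1]-1.5)/4,r/4,e[1][0]/8,e[1][1]/8,cv2.contourArea(c)/16))
    return np.array(sorted(out,key=lambda o:o[1]))
def dark(im,roi):
    f=cv2.resize(im,None,fx=4,fy=4,interpolation=cv2.INTER_CUBIC).max(2)
    m=(f<28).astype(np.uint8); m=cv2.morphologyEx(m,cv2.MORPH_OPEN,np.ones((15,15),np.uint8)); out=[]
    for c in cv2.findContours(m,cv2.RETR_EXTERNAL,cv2.CHAIN_APPROX_NONE)[0]:
        if cv2.contourArea(c)>1500:
            e=cv2.fitEllipse(c); u,v=(e[0][0]-1.5)/4,(e[0][1]-1.5)/4
            if roi[0]<u<roi[1] and roi[2]<v<roi[3]: out.append((u,v,e[1][0]/8,e[1][1]/8))
    return np.array(out)
E
python3 - <<'E'
from h import *
np.set_printoptions(suppress=True,precision=4)
t=cv2.imread("top_raw0.png")[:,:,::-1];s=cv2.imread("side_raw0.png")[:,:,::-1]
for o in caps("top",t,(165,345,150,260)): print(o.round(2),onz("top",o,.096 if o[0]<200 else .092))
print("side")
for o in caps("side",s,(195,325,145,275)): print(o.round(2))
for o in dark(t,(300,330,200,235)): print("cap",o,onz("top",o,.116))
for o in dark(s,(270,305,145,175)): print("scap",o,onz("side",o,.110))
# reprojected rack top-cap circles to side
for n in P: print(n,ray(n,(0,0))[0])
E
```

```text
side
cap [313.5595 216.3699   9.6569   9.9285] [ 0.5237 -0.1805  0.116 ]
scap [287.2766 158.8563   6.845    9.3668] [ 0.5224 -0.1693  0.11  ]
side [0.4104 1.0478 0.7896]
top [0.4686 0.0098 1.3024]
```

Run:
```python
from h import *
t=cv2.imread("top_raw0.png")[:,:,::-1];s=cv2.imread("side_raw0.png")[:,:,::-1]
for u,v in((62,123),(83,250),(366,117),(426,281)):
    x,y=165+u/4.4,150+v/4.4; print(t[int(y),int(x)], t[int(y)+0,int(x)-9])
for u,v in((128,425),(452,415),(193,225),(498,205),(375,300)):
    print(s[int(145+v/4.5),int(195+u/4.5)])
print(t[196:204,245:268].tolist()[0][::4], t[194,255])
```

```text
[119 127 115] [ 94 102  98]
[120 127 117] [ 97 109 102]
[138 147 134] [ 91 101  98]
[123 131 119] [106 117 112]
[102 105  99]
[100 102  96]
[117 121 115]
[118 122 116]
[110 112 111]
[[90, 101, 95], [80, 82, 80], [124, 129, 125], [127, 132, 127], [35, 37, 35], [96, 107, 101]] [128 130 127]
```

```bash
python3 - <<'E'
s=open("h.py").read()
s=s.replace("fy=4,interpolation=cv2.INTER_CUBIC).astype(int)\n    m=((f[:,:,0]-f[:,:,2]>8)&(f[:,:,1]>95)).astype(np.uint8)",
"fy=4,interpolation=cv2.INTER_CUBIC)\n    f=cv2.GaussianBlur(f.astype(np.float32),(0,0),3)\n    m=((f[:,:,0]-f[:,:,2]>th)&(f[:,:,1]>br)).astype(np.uint8)").replace("def caps(n,im,roi)","def caps(n,im,roi,th=-.5,br=80)")
open("h.py","w").write(s)
E
python3 - <<'E'
from h import *
np.set_printoptions(suppress=True,precision=4)
t=cv2.imread("top_raw0.png")[:,:,::-1];s=cv2.imread("side_raw0.png")[:,:,::-1]
for o in caps("top",t,(165,345,150,260)): print(o.round(2),onz("top",o,.096 if o[0]<200 else .092))
print("side")
for o in caps("side",s,(195,325,145,275),1.5): print(o.round(2),onz("side",o,.086 if o[1]>220 else .082))
E
```

```text
[247.68 176.61   6.07   5.27   5.76  93.88] [0.6439 0.0118 0.092 ]
[178.29 177.64   5.57   5.26   5.29  87.22] [0.6399 0.2184 0.096 ]
[254.5  194.2    6.84   5.37   6.27  97.16] [ 0.591  -0.0086  0.092 ]
[183.51 206.67   5.61   5.2    5.37  87.34] [0.5533 0.2014 0.096 ]
[261.14 213.68   5.64   5.3    5.37  89.03] [ 0.5328 -0.0283  0.092 ]
[304.42 219.73  12.11   5.78  12.57 142.72] [ 0.5148 -0.157   0.092 ]
[188.71 236.     5.79   5.29   5.4   89.25] [0.4671 0.1846 0.096 ]
[264.46 238.92   5.56   5.3    5.39  89.62] [ 0.4583 -0.0379  0.092 ]
side
[287.67 172.36  12.24   7.21  12.38 241.78] [ 0.5173 -0.1356  0.082 ]
[305.07 191.3    5.43   4.54   4.8   59.97] [ 0.4575 -0.0372  0.082 ]
[278.75 191.48   5.67   4.72   5.35  77.03] [ 0.5316 -0.0265  0.082 ]
[237.12 196.4    5.54   4.6    4.98  66.91] [0.6448 0.0139 0.082 ]
[295.06 239.95   6.66   5.58   6.42 110.44] [0.4661 0.1887 0.086 ]
[258.5  241.19   6.54   4.95   5.99  89.  ] [0.5537 0.2055 0.086 ]
[222.85 241.84   6.57   5.59   6.12 104.34] [0.6395 0.2198 0.086 ]
```

```bash
cat >> h.py <<'E'
from scipy.spatial.transform import Rotation as Ro
def plan(x,y,z,ang=None):
    s=robot.state(); w,a,b,c=s["tcp_rot"]; R=Ro.from_quat([a,b,c,w]).as_matrix()
    cur=np.degrees(np.arctan2(R[1,0],R[0,0])); d=R.T@(np.array([x,y,z])-s["eef_pos"])
    print("t",round(s["time"],2),"pos",np.round(s["eef_pos"],4),"yaw",round(cur,2),"tilt",round(np.degrees(np.arccos(-R[2,2])),2),"q1,q6",np.round(s["q"][[0,5]] if hasattr(s["q"],"shape") else [s["q"][0],s["q"][5]],2))
    print("linear shares",(d/.2).round(3),"yaw share",None if ang is None else round(-np.radians(ang-cur)/.5,3))
E
python3 -c "
from h import *
plan(.4583,-.0379,.2,11.07)"
```

```text
t 0.1 pos [ 0.2064 -0.5894  0.1845] yaw 19.3 tilt 0.07 q1,q6 [-1.24 -0.  ]
linear shares [ 2.1   -2.187 -0.075] yaw share 0.287
```

Request:
step_arm:
  linear:
    - [0.7,-0.73,-0.08]
    - [0.7,-0.73,-0.08]
    - [0.7,-0.73,-0.08]
    - [0.7,-0.73,-0.08]
    - [0.7,-0.73,-0.08]
    - [0.7,-0.73,-0.08]
  yaw: [0,0,0,0,0,0]
  jaw: [1,1,1,1,1,1]

```text
time: 0.6
eef_pos: [0.2918, -0.4007, 0.2013]
tcp_rot: [-0.001, 0.986, 0.169, 0.0]
force: [-0.3, -0.9, -0.5]
finger_gap: 0.0918
grasp_force: 0.0
```

Request:
step_arm:
  linear:
    - [0.7,-0.73,0]
    - [0.7,-0.73,0]
    - [0.7,-0.73,0]
    - [0.7,-0.73,0]
    - [0.7,-0.73,0]
    - [0.7,-0.73,0]
  yaw: [0,0,0,0,0,0]
  jaw: [1,1,1,1,1,1]

```text
time: 1.1
eef_pos: [0.3758, -0.2173, 0.2011]
tcp_rot: [-0.001, 0.986, 0.169, 0.0]
force: [0.2, 0.1, -1.0]
finger_gap: 0.092
grasp_force: 0.0
```

Request:
step_arm:
  linear:
    - [0.7,-0.73,0]
    - [0.7,-0.73,0]
    - [0.7,-0.73,0]
    - [0.7,-0.73,0]
    - [0.7,-0.73,0]
    - [0.7,-0.73,0]
    - [0.7,-0.73,0]
  yaw: [0.287,0.287,0.287,0.287,0.287,0.287,0.287]
  jaw: [1,1,1,1,1,1,1]

```text
time: 1.68
eef_pos: [0.4588, -0.0364, 0.2009]
tcp_rot: [0.0, 0.995, 0.099, -0.0]
force: [0.3, -1.0, -0.3]
finger_gap: 0.0918
grasp_force: 0.0
```

```bash
python3 -c "
from h import *
plan(.4583,-.0379,.074,11.07)"
```

```text
t 1.68 pos [ 0.4588 -0.0364  0.2009] yaw 11.32 tilt 0.03 q1,q6 [-0.08  1.29]
linear shares [-0.004  0.007  0.635] yaw share 0.009
```

Request:
step_arm:
  linear:
    - [0,0.007,0.2]
    - [0,0.007,0.4]
    - [0,0.007,0.55]
    - [0,0.007,0.637]
    - [0,0.007,0.637]
    - [0,0.007,0.637]
  yaw: [0,0,0,0,0,0]
  jaw: [1,1,1,1,1,1]

```text
time: 2.18
eef_pos: [0.4575, -0.0404, 0.0733]
tcp_rot: [-0.0, 0.995, 0.096, -0.001]
force: [0.1, 0.0, 0.1]
finger_gap: 0.0917
grasp_force: 0.0
```

Request:
step_arm:
  linear:
    - [0,0,0]
    - [0,0,0]
    - [0,0,0]
    - [0,0,0]
    - [0,0,0]
    - [0,0,0]
  yaw: [0,0,0,0,0,0]
  jaw: [-1,-1,-1,-1,-1,-1]

```text
time: 2.68
eef_pos: [0.4587, -0.0391, 0.0742]
tcp_rot: [0.0, 0.995, 0.097, 0.0]
force: [0.4, 0.6, -0.3]
finger_gap: 0.054
grasp_force: 0.0
```

Request:
step_arm:
  linear:
    - [0,0,0]
    - [0,0,0]
    - [0,0,0]
    - [0,0,0]
    - [0,0,0]
    - [0,0,0]
  yaw: [0,0,0,0,0,0]
  jaw: [-1,-1,-1,-1,-1,-1]

```text
time: 3.18
eef_pos: [0.4585, -0.039, 0.0737]
tcp_rot: [-0.0, 0.995, 0.097, -0.0]
force: [-1.1, 0.3, -0.4]
finger_gap: 0.014
grasp_force: 0.0
```

Request:
step_arm:
  linear:
    - [0,0,-0.08]
    - [0,0,-0.2]
    - [0,0,-0.35]
    - [0,0,-0.5]
    - [0,0,-0.635]
    - [0,0,-0.635]
    - [0,0,-0.635]
  yaw: [0,0,0,0,0,0,0]
  jaw: [-1,-1,-1,-1,-1,-1,-1]

```text
time: 3.77
eef_pos: [0.4595, -0.0392, 0.2021]
tcp_rot: [0.0, 0.995, 0.096, 0.002]
force: [0.1, -0.9, -0.5]
finger_gap: 0.0008
grasp_force: 0.0
```

```bash
python3 -c "
from h import *
print(robot.state()['finger_gap'],robot.state()['grasp_force'])
plan(.5102,.193,.2,11.07)"
```

```text
0.0008034000369372797 0.0
t 3.77 pos [ 0.4595 -0.0392  0.2021] yaw 11.08 tilt 0.19 q1,q6 [-0.09  1.29]
linear shares [ 0.472 -1.09   0.011] yaw share 0.0
```

The fingers shut on nothing (gap 0.8 mm), so I look again.

Run:
```python
from h import *
im=eyes.capture("side"); cv2.imwrite("side1.png",im[:,:,::-1])
cv2.imwrite("pics/side1.png",cv2.resize(im[100:275,190:390],None,fx=3.4,fy=3.4,interpolation=cv2.INTER_CUBIC)[:,:,::-1])
for o in caps("side",im,(195,325,145,275),1.5): print(o.round(2),onz("side",o,.086 if o[1]>220 else .082).round(4))
p=np.array(robot.state()["eef_pos"]); print(proj("side",p), proj("side",p-[0,0,.008]), proj("top",p))
```

```text
[287.77 172.27  12.3    7.28  12.48 243.53] [ 0.517  -0.1362  0.082 ]
[304.83 191.18   5.44   4.19   5.18  60.12] [ 0.4582 -0.0377  0.082 ]
[278.62 191.57   5.7    4.89   5.04  72.81] [ 0.532 -0.026  0.082]
[237.4  196.58   5.51   4.68   5.03  69.47] [0.6438 0.0147 0.082 ]
[295.42 239.47   6.88   5.3    6.73 104.94] [0.4654 0.1867 0.086 ]
[258.82 240.62   6.77   5.46   6.55 108.53] [0.5533 0.2033 0.086 ]
[222.79 241.85   6.98   5.98   6.38 114.75] [0.6396 0.2199 0.086 ]
[306.55083298 154.18979595] [306.42462696 156.78800445] [266.4775784  239.19899939]
```

View pics/side1.png

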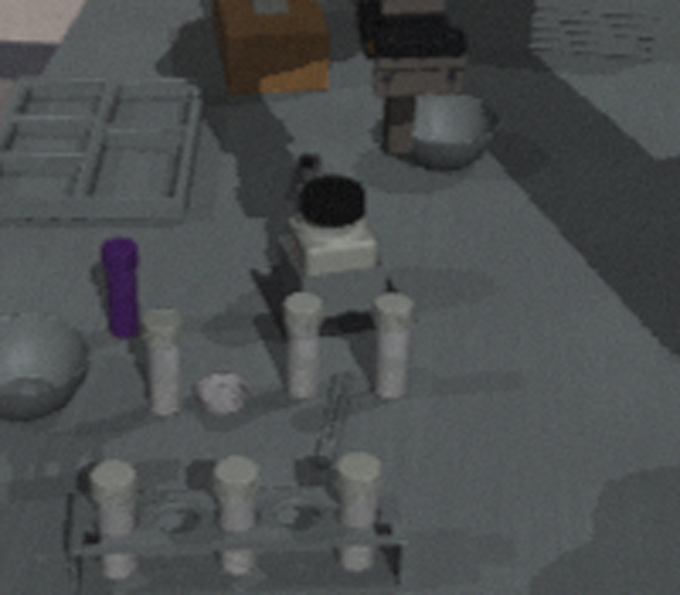

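The vial is untouched at (304.8,191.2). The closed fingertips appear at about px (307,144.7), while I predicted row 156.8, so the tool is not where I supposed. The top view should tell.

Run:
```python
from h import *
im=eyes.capture("top"); cv2.imwrite("top1.png",im[:,:,::-1])
cv2.imwrite("pics/top1.png",cv2.resize(im[150:300,190:350],None,fx=4,fy=4,interpolation=cv2.INTER_CUBIC)[:,:,::-1])
p=np.array(robot.state()["eef_pos"])
for z in np.arange(.18,.27,.01):
    q=onz("side",(307,144.7),z); print(z.round(3),q.round(3),proj("top",q).round(1))
```

```text
0.18 [ 0.463 -0.135  0.18 ] [301.1 237.5]
0.19 [ 0.462 -0.116  0.19 ] [294.5 237.9]
0.2 [ 0.461 -0.096  0.2  ] [287.7 238.2]
0.21 [ 0.46  -0.077  0.21 ] [280.8 238.6]
0.22 [ 0.459 -0.057  0.22 ] [273.8 238.9]
0.23 [ 0.458 -0.038  0.23 ] [266.6 239.3]
0.24 [ 0.458 -0.019  0.24 ] [259.3 239.7]
0.25 [0.457 0.001 0.25 ] [251.8 240.1]
0.26 [0.456 0.02  0.26 ] [244.2 240.5]
0.27 [0.455 0.04  0.27 ] [236.4 240.9]
```

View pics/top1.png

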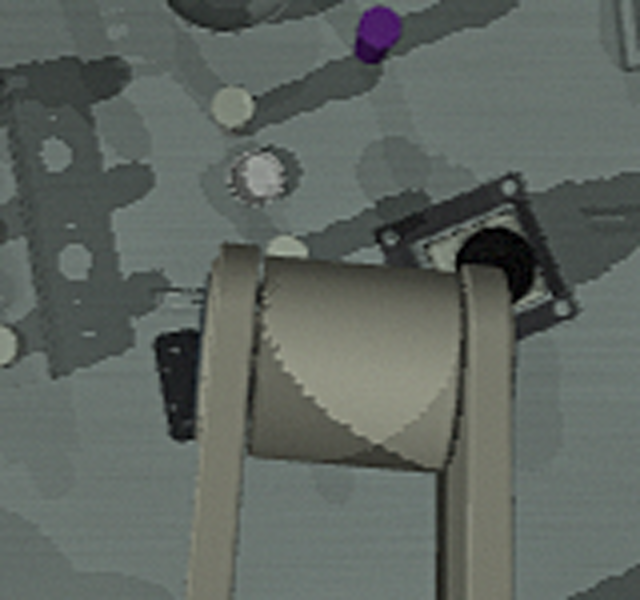

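Run:
```python
from h import *
p=np.array([.2064,-.5894,.1845]); ty=np.array([.3305,-.9438,0])
for dz in (0,.018,.036):
  for s in(-.055,.055):
    print(dz,s,proj("side",p+s*ty+[0,0,dz-.008]).round(1)*1.5,proj("top",p+s*ty+[0,0,dz-.008]).round(1)*1.5)
for z in (.2,.28,.34): print(z,[proj("top",np.array([.459,-.039,z])+s*np.array([.19,-.98,0])).round(1) for s in (-.0945,0)])
s0=cv2.imread("side_raw0.png"); s1=cv2.imread("side1.png")
a=cv2.resize(s0[40:110,360:430],None,fx=5.5,fy=5.5,interpolation=cv2.INTER_CUBIC)
b=cv2.resize(s1[90:160,270:340],None,fx=5.5,fy=5.5,interpolation=cv2.INTER_CUBIC)
cv2.imwrite("pics/cmp.png",np.hstack([a,b]))
```

```text
0 -0.055 [588. 147.] [676.5  509.55]
0 0.055 [569.4  130.95] [732.3  488.55]
0.018 -0.055 [589.2 139.8] [681.6  512.25]
0.018 0.055 [570.45 123.9 ] [738.3  490.65]
0.036 -0.055 [590.4  132.45] [686.7 514.8]
0.036 0.055 [571.35 116.85] [744.3  493.05]
0.2 [array([231.9, 245.8]), array([266.4, 239. ])]
0.28 [array([230.6, 246.6]), array([267.9, 239.3])]
0.34 [array([229.5, 247.3]), array([269.1, 239.5])]
```

View pics/cmp.png

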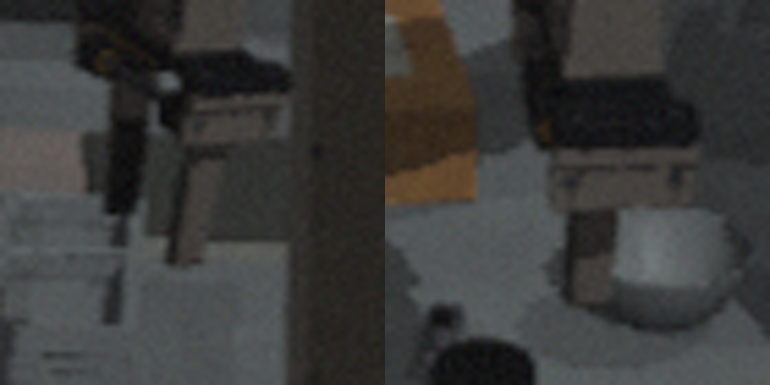

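The left crop shows the near fingertip at px (393.6,87.6) and the far one at (381.8,78.5). The right crop shows the closed tip at (307,144.7). All three rays put the fingertips about 36 mm higher than the reported TCP implies, with x and y agreeing, and the fingers closed just above the cap. From here I go 36 mm lower in reported z, which is a safe height with either reading.

Request:
step_arm:
  linear:
    - [0,0,0]
    - [0,0,0.1]
    - [0,0,0.2]
    - [0,0,0.3]
    - [0,0,0.4]
    - [0,0,0.5]
    - [0,0,0.5]
    - [0,0,0.5]
    - [0,0,0.5]
    - [0,0,0.5]
  yaw: [0,0,0,0,0,0,0,0,0,0]
  jaw: [0.6,0.6,0.6,0.6,0.6,0.6,0.6,0.6,0.6,0.6]

```text
time: 4.7
eef_pos: [0.4592, -0.0391, 0.1017]
tcp_rot: [0.0, 0.995, 0.096, 0.001]
force: [0.7, -0.9, -0.1]
finger_gap: 0.0653
grasp_force: 0.0
```

Request:
step_arm:
  linear:
    - [0,0,0.08]
    - [0,0,0.16]
    - [0,0,0.24]
    - [0,0,0.31]
    - [0,0,0.31]
    - [0,0,0.31]
  yaw: [0,0,0,0,0,0]
  jaw: [0.6,0.6,0.6,0.6,0.6,0.6]

```text
time: 5.2
eef_pos: [0.4586, -0.0391, 0.0393]
tcp_rot: [-0.0, 0.995, 0.096, -0.0]
force: [-0.2, 0.4, -0.1]
finger_gap: 0.0735
grasp_force: 0.0
```

Request:
step_arm:
  linear:
    - [0,0,0]
    - [0,0,0]
    - [0,0,0]
    - [0,0,0]
    - [0,0,0]
    - [0,0,0]
    - [0,0,0]
    - [0,0,0]
    - [0,0,0]
  yaw: [0,0,0,0,0,0,0,0,0]
  jaw: [-1,-1,-1,-1,-1,-1,-1,-1,-1]

```text
time: 5.95
eef_pos: [0.4586, -0.0391, 0.0389]
tcp_rot: [0.0, 0.995, 0.097, 0.0]
force: [1.1, -0.7, 1.3]
finger_gap: 0.0314
grasp_force: 30.0
```

Request:
step_arm:
  linear:
    - [0,0,-0.05]
    - [0,0,-0.15]
    - [0,0,-0.3]
    - [0,0,-0.45]
    - [0,0,-0.6]
    - [0,0,-0.7]
    - [0,0,-0.7]
  yaw: [0,0,0,0,0,0,0]
  jaw: [-1,-1,-1,-1,-1,-1,-1]

```text
time: 6.53
eef_pos: [0.4611, -0.0393, 0.1835]
tcp_rot: [0.001, 0.995, 0.096, 0.004]
force: [0.8, -0.4, -0.6]
finger_gap: 0.0312
grasp_force: 30.0
```

```bash
python3 -c "
from h import *
s=robot.state();print(s['finger_gap'],s['grasp_force'])
plan(.5102,.193,.18,11.07)"
```

```text
0.03116790702284557 29.999617338180542
t 6.53 pos [ 0.4611 -0.0393  0.1835] yaw 11.07 tilt 0.41 q1,q6 [-0.09  1.29]
linear shares [ 0.464 -1.093  0.019] yaw share 0.0
```

Request:
step_arm:
  linear:
    - [0.05,-0.12,0]
    - [0.1,-0.25,0]
    - [0.15,-0.38,0]
    - [0.2,-0.5,0]
    - [0.27,-0.62,0]
    - [0.32,-0.74,0]
    - [0.38,-0.86,0]
    - [0.42,-0.95,0]
    - [0.43,-0.99,0]
    - [0.43,-0.99,0]
  yaw: [0,0,0,0,0,0,0,0,0,0]
  jaw: [-1,-1,-1,-1,-1,-1,-1,-1,-1,-1]

```text
time: 7.37
eef_pos: [0.5043, 0.1728, 0.1781]
tcp_rot: [0.0, 0.995, 0.097, -0.001]
force: [0.2, 0.0, -0.1]
finger_gap: 0.0311
grasp_force: 30.0
```

Request:
step_arm:
  linear:
    - [0.03,-0.06,0]
    - [0.045,-0.1,0]
    - [0.045,-0.1,0]
    - [0.045,-0.1,0]
    - [0.045,-0.1,0]
  yaw: [0,0,0,0,0]
  jaw: [-1,-1,-1,-1,-1]

```text
time: 7.78
eef_pos: [0.5097, 0.1926, 0.1788]
tcp_rot: [0.0, 0.995, 0.096, -0.0]
force: [1.2, -0.1, -0.6]
finger_gap: 0.0311
grasp_force: 30.0
```

```bash
cat > chk.py <<'E'
from h import *
import sys
im=eyes.capture("side"); cv2.imwrite(sys.argv[1],im[:,:,::-1])
for o in caps("side",im,(195,325,100,275),1.5): print(o.round(2))
E
python3 chk.py side2.png; python3 -c "
from h import *
plan(.5102,.193,.18,11.07)
v0=np.array([.5102,.193,.086])
print(proj('side',v0), proj('side',v0+[0,0,.14]))"
```

```text
[  186.07    65.39   278.85    92.37   265.32 43473.41]
[236.95 196.35   5.61   4.29   5.51  72.22]
[294.98 239.47   6.79   5.89   6.03 104.19]
[258.94 240.66   6.66   5.62   6.48 113.12]
[223.06 242.15   6.67   5.87   6.01 106.12]
t 7.83 pos [0.5097 0.1926 0.1788] yaw 11.05 tilt 0.02 q1,q6 [0.36 1.74]
linear shares [ 0.003 -0.002 -0.006] yaw share -0.001
[276.89202543 239.49641335] [277.28899233 191.58586258]
```

Request:
step_arm:
  linear:
    - [0,0,0.08]
    - [0,0,0.18]
    - [0,0,0.28]
    - [0,0,0.37]
    - [0,0,0.4]
    - [0,0,0.4]
    - [0,0,0.4]
  yaw: [0,0,0,0,0,0,0]
  jaw: [-1,-1,-1,-1,-1,-1,-1]

```text
time: 8.42
eef_pos: [0.5101, 0.1929, 0.0992]
tcp_rot: [0.0, 0.995, 0.096, -0.0]
force: [0.2, -0.2, 0.1]
finger_gap: 0.0312
grasp_force: 30.0
```

Request:
step_arm:
  linear:
    - [0,0,0.015]
    - [0,0,0.03]
    - [0,0,0.045]
    - [0,0,0.06]
    - [0,0,0.06]
  yaw: [0,0,0,0,0]
  jaw: [-1,-1,-1,-1,-1]

```text
time: 8.83
eef_pos: [0.5095, 0.193, 0.0864]
tcp_rot: [0.0, 0.995, 0.097, -0.0]
force: [-0.4, -0.9, -0.1]
finger_gap: 0.0313
grasp_force: 30.0
```

Request:
step_arm:
  linear:
    - [0,0,0.02]
    - [0,0,0.04]
    - [0,0,0.06]
    - [0,0,0.08]
    - [0,0,0.1]
    - [0,0,0.1]
  yaw: [0,0,0,0,0,0]
  jaw: [-1,-1,-1,-1,-1,-1]

```text
time: 9.33
eef_pos: [0.5092, 0.1929, 0.0658]
tcp_rot: [0.0, 0.995, 0.096, -0.001]
force: [0.4, 0.1, -0.8]
finger_gap: 0.0312
grasp_force: 30.0
```

Request:
step_arm:
  linear:
    - [0,0,0.025]
    - [0,0,0.05]
    - [0,0,0.075]
    - [0,0,0.1]
    - [0,0,0.105]
    - [0,0,0.105]
  yaw: [0,0,0,0,0,0]
  jaw: [-1,-1,-1,-1,-1,-1]

```text
time: 9.83
eef_pos: [0.5095, 0.193, 0.0452]
tcp_rot: [0.0, 0.995, 0.096, -0.0]
force: [-1.3, -0.0, -0.8]
finger_gap: 0.0315
grasp_force: 30.0
```

```bash
python3 chk.py side3.png; python3 -c "
from h import *
s=robot.state();print(s['force'],s['finger_gap'],s['wrist_torque'])
plan(.5102,.193,.043,11.07)"
```

```text
[  172.74    71.77   234.36   103.44   195.87 45407.66]
[280.03 158.08  21.43  17.23  18.69 815.97]
[237.5  196.54   6.11   5.12   5.51  85.53]
[295.38 239.66   6.5    5.66   6.04 103.19]
[259.02 241.64   6.63   5.33   6.11  89.97]
[222.88 241.81   6.75   5.59   6.47 110.62]
[ 0.40343411 -0.07225345 -1.13502119] 0.031295825298616436 [0.02881417 0.004666   0.00457996]
t 9.88 pos [0.5097 0.1931 0.0456] yaw 11.08 tilt 0.03 q1,q6 [0.36 1.74]
linear shares [0.002 0.001 0.013] yaw share 0.0
```

Request:
step_arm:
  linear:
    - [0,0,0.006]
    - [0,0,0.012]
    - [0,0,0.012]
    - [0,0,0.012]
  yaw: [0,0,0,0]
  jaw: [-1,-1,-1,-1]

```text
time: 10.22
eef_pos: [0.5098, 0.1931, 0.0434]
tcp_rot: [-0.0, 0.995, 0.096, 0.0]
force: [-0.0, 0.6, 1.0]
finger_gap: 0.031
grasp_force: 30.0
```

Request:
step_arm:
  linear:
    - [0,0,0]
    - [0,0,0]
    - [0,0,0]
    - [0,0,0]
    - [0,0,0]
    - [0,0,0]
    - [0,0,-0.2]
    - [0,0,-0.4]
    - [0,0,-0.6]
    - [0,0,-0.6]
  yaw: [0,0,0,0,0,0,0,0,0,0]
  jaw: [0.4,0.4,0.4,0.4,0.4,0.4,0.5,0.6,0.6,0.6]

```text
time: 11.05
eef_pos: [0.5141, 0.1947, 0.1709]
tcp_rot: [-0.001, 0.995, 0.096, 0.005]
force: [1.0, 0.4, 0.6]
finger_gap: 0.0733
grasp_force: 0.0
```

```bash
python3 chk.py side4.png; python3 -c "
from h import *
print('expected cap',proj('side',[.5102,.193,.086]))
plan(.5328,-.0283,.163,11.07)"
```

```text
[  195.69    62.98   278.17    94.7    256.42 43445.44]
[296.84 171.36   6.27   2.19   6.69  41.28]
[236.62 196.33   5.43   4.26   5.26  68.78]
[294.93 239.55   6.82   5.66   6.42 109.88]
[259.13 240.67   6.91   5.84   6.58 119.19]
[277.62 240.68   6.9    5.79   6.46 114.34]
[222.88 241.6    6.71   5.42   6.32 101.38]
expected cap [276.89202543 239.49641335]
t 11.1 pos [0.5127 0.1942 0.1676] yaw 11.07 tilt 0.46 q1,q6 [0.36 1.74]
linear shares [-0.115  1.111  0.021] yaw share 0.0
```

Request:
step_arm:
  linear:
    - [-0.09,1.0,0]
    - [-0.09,1.0,0]
    - [-0.09,1.0,0]
    - [-0.09,1.0,0]
    - [-0.09,1.0,0]
    - [-0.09,1.0,0]
  yaw: [0,0,0,0,0,0]
  jaw: [0.6,0.6,0.6,0.6,0.6,0.6]

```text
time: 11.6
eef_pos: [0.5302, -0.0117, 0.1622]
tcp_rot: [0.001, 0.995, 0.095, -0.001]
force: [0.2, 0.5, 0.7]
finger_gap: 0.0736
grasp_force: 0.0
```

Request:
step_arm:
  linear:
    - [-0.009,0.109,0]
    - [-0.009,0.109,0.1]
    - [-0.009,0.109,0.2]
    - [-0.009,0.109,0.25]
    - [-0.009,0.109,0.25]
    - [-0.009,0.109,0.25]
  yaw: [0,0,0,0,0,0]
  jaw: [0.6,0.6,0.6,0.6,0.6,0.6]

```text
time: 12.1
eef_pos: [0.5323, -0.0279, 0.1127]
tcp_rot: [-0.0, 0.995, 0.097, -0.001]
force: [-0.1, 1.1, 0.4]
finger_gap: 0.0738
grasp_force: 0.0
```

```bash
python3 -c "
from h import *
plan(.5328,-.0283,.039,11.07)"
```

```text
t 12.1 pos [ 0.5323 -0.0279  0.1127] yaw 11.1 tilt 0.12 q1,q6 [-0.06  1.32]
linear shares [0.003 0.003 0.368] yaw share 0.001
```

Request:
step_arm:
  linear:
    - [0,0,0.1]
    - [0,0,0.2]
    - [0,0,0.3]
    - [0,0,0.366]
    - [0,0,0.366]
    - [0,0,0.366]
  yaw: [0,0,0,0,0,0]
  jaw: [0.6,0.6,0.6,0.6,0.6,0.6]

```text
time: 12.6
eef_pos: [0.5332, -0.0281, 0.0406]
tcp_rot: [-0.0, 0.995, 0.097, -0.0]
force: [-0.1, -0.4, 0.1]
finger_gap: 0.0737
grasp_force: 0.0
```

Request:
step_arm:
  linear:
    - [0,0,0]
    - [0,0,0]
    - [0,0,0]
    - [0,0,0]
    - [0,0,0]
    - [0,0,0]
    - [0,0,0]
    - [0,0,0]
    - [0,0,0]
  yaw: [0,0,0,0,0,0,0,0,0]
  jaw: [-1,-1,-1,-1,-1,-1,-1,-1,-1]

```text
time: 13.35
eef_pos: [0.5331, -0.0284, 0.0403]
tcp_rot: [0.0, 0.995, 0.097, 0.0]
force: [-0.5, -0.5, 2.4]
finger_gap: 0.0313
grasp_force: 30.0
```

Request:
step_arm:
  linear:
    - [0,0,-0.05]
    - [0,0,-0.15]
    - [0,0,-0.3]
    - [0,0,-0.45]
    - [0,0,-0.6]
    - [0,0,-0.7]
    - [0,0,-0.7]
    - [0,0,-0.7]
  yaw: [0,0,0,0,0,0,0,0]
  jaw: [-1,-1,-1,-1,-1,-1,-1,-1]

```text
time: 14.02
eef_pos: [0.5336, -0.0284, 0.1815]
tcp_rot: [0.0, 0.995, 0.096, 0.001]
force: [-0.8, 0.0, -1.3]
finger_gap: 0.0311
grasp_force: 30.0
```

```bash
python3 -c "
from h import *
print(robot.state()['finger_gap'],robot.state()['grasp_force'])
plan(.5966,.2099,.179,11.07)"
```

```text
0.03107929176817344 29.999772012233734
t 14.02 pos [ 0.5336 -0.0284  0.1815] yaw 11.07 tilt 0.15 q1,q6 [-0.06  1.32]
linear shares [ 0.538 -1.109  0.013] yaw share 0.0
```

Request:
step_arm:
  linear:
    - [0.06,-0.12,0]
    - [0.12,-0.25,0]
    - [0.18,-0.38,0]
    - [0.24,-0.5,0]
    - [0.3,-0.62,0]
    - [0.36,-0.74,0]
    - [0.42,-0.86,0]
    - [0.46,-0.95,0]
    - [0.49,-1.0,0]
    - [0.49,-1.0,0]
  yaw: [0,0,0,0,0,0,0,0,0,0]
  jaw: [-1,-1,-1,-1,-1,-1,-1,-1,-1,-1]

```text
time: 14.85
eef_pos: [0.5903, 0.1883, 0.1786]
tcp_rot: [0.0, 0.995, 0.097, -0.001]
force: [-0.4, -1.3, -0.9]
finger_gap: 0.0311
grasp_force: 30.0
```

Request:
step_arm:
  linear:
    - [0.03,-0.06,0]
    - [0.05,-0.108,0]
    - [0.05,-0.108,0]
    - [0.05,-0.108,0.1]
    - [0.05,-0.108,0.2]
    - [0.05,-0.108,0.3]
    - [0.05,-0.108,0.38]
    - [0.05,-0.108,0.38]
    - [0.05,-0.108,0.38]
  yaw: [0,0,0,0,0,0,0,0,0]
  jaw: [-1,-1,-1,-1,-1,-1,-1,-1,-1]

```text
time: 15.6
eef_pos: [0.5959, 0.2092, 0.1038]
tcp_rot: [0.0, 0.995, 0.096, -0.001]
force: [0.2, 0.8, -0.0]
finger_gap: 0.0317
grasp_force: 30.0
```

```bash
python3 -c "
from h import *
plan(.5962,.21,.0445,11.07)"
```

```text
t 15.6 pos [0.5959 0.2092 0.1038] yaw 11.05 tilt 0.1 q1,q6 [0.34 1.71]
linear shares [ 0.003 -0.004  0.296] yaw share -0.001
```

Request:
step_arm:
  linear:
    - [0.003,-0.003,0.02]
    - [0.003,-0.003,0.035]
    - [0.003,-0.003,0.05]
    - [0.003,-0.003,0.065]
    - [0.003,-0.003,0.08]
    - [0.003,-0.003,0.08]
  yaw: [0,0,0,0,0,0]
  jaw: [-1,-1,-1,-1,-1,-1]

```text
time: 16.1
eef_pos: [0.5966, 0.2105, 0.0877]
tcp_rot: [0.0, 0.995, 0.097, -0.0]
force: [-0.1, -0.2, -0.5]
finger_gap: 0.031
grasp_force: 30.0
```

Request:
step_arm:
  linear:
    - [0,0,0.025]
    - [0,0,0.05]
    - [0,0,0.075]
    - [0,0,0.1]
    - [0,0,0.125]
    - [0,0,0.125]
  yaw: [0,0,0,0,0,0]
  jaw: [-1,-1,-1,-1,-1,-1]

```text
time: 16.6
eef_pos: [0.5961, 0.2103, 0.0618]
tcp_rot: [0.0, 0.995, 0.097, -0.001]
force: [-0.1, -0.0, -0.5]
finger_gap: 0.0312
grasp_force: 30.0
```

Request:
step_arm:
  linear:
    - [0,0,0.025]
    - [0,0,0.05]
    - [0,0,0.07]
    - [0,0,0.08]
    - [0,0,0.088]
    - [0,0,0.088]
  yaw: [0,0,0,0,0,0]
  jaw: [-1,-1,-1,-1,-1,-1]

```text
time: 17.1
eef_pos: [0.5967, 0.2105, 0.0452]
tcp_rot: [0.0, 0.995, 0.096, -0.0]
force: [-0.1, -0.1, 0.4]
finger_gap: 0.0313
grasp_force: 30.0
```

Request:
step_arm:
  linear:
    - [0,0,0.004]
    - [0,0,0.004]
    - [0,0,0.004]
    - [0,0,0.004]
    - [0,0,0.004]
    - [0,0,0.004]
    - [0,0,-0.2]
    - [0,0,-0.4]
    - [0,0,-0.6]
    - [0,0,-0.6]
  yaw: [0,0,0,0,0,0,0,0,0,0]
  jaw: [0.4,0.4,0.4,0.4,0.4,0.4,0.5,0.8,1,1]

```text
time: 17.93
eef_pos: [0.6014, 0.2121, 0.174]
tcp_rot: [-0.001, 0.995, 0.096, 0.006]
force: [1.4, 0.7, 0.7]
finger_gap: 0.087
grasp_force: 0.0
```

Request:
step_arm:
  linear:
    - [-0.2,1.0,0]
    - [-0.2,1.0,0]
    - [-0.2,1.0,0]
    - [-0.2,1.0,0]
    - [-0.2,1.0,0]
    - [-0.2,1.0,0]
    - [-0.2,1.0,0]
  yaw: [0,0,0,0,0,0,0]
  jaw: [1,1,1,1,1,1,1]

```text
time: 18.52
eef_pos: [0.596, 0.0048, 0.1656]
tcp_rot: [-0.0, 0.996, 0.095, 0.0]
force: [0.8, 1.0, -0.2]
finger_gap: 0.0921
grasp_force: 0.0
```

```bash
python3 chk.py side5.png
python3 - <<'E'
from h import *
im=eyes.capture("top"); cv2.imwrite("top5.png",im[:,:,::-1])
for o in caps("top",im,(165,345,150,260)): print(o.round(2),onz("top",o,.096 if o[0]<200 else .092).round(4))
plan(.5237,-.1805,.165)
# jar: stand square & pointers from the first picture
t=cv2.imread("top_raw0.png")[:,:,::-1]
cv2.imwrite("pics/jar.png",np.hstack([cv2.resize(a,(390,390),interpolation=cv2.INTER_CUBIC) for a in (cv2.convertScaleAbs(t[185:245,283:343],alpha=1.3),cv2.convertScaleAbs(t[203:230,300:327],alpha=6))])[:,:,::-1])
E
```

```text
[  157.33    73.63   257.37    92.53   251.63 37378.09]
[287.95 172.61  11.31   6.92  11.89 234.5 ]
[237.18 196.53   5.83   4.57   5.33  74.75]
[295.24 239.41   6.57   5.6    6.2  107.03]
[277.65 240.51   6.73   5.88   6.36 114.53]
[259.07 240.81   6.69   5.72   6.46 113.97]
[241.34 241.28   6.76   5.35   6.57 106.91]
[222.68 241.45   6.7    5.68   6.03 103.97]
[ 251.57  164.01   29.65   23.45   27.03 1832.56] [6.823e-01 2.000e-04 9.200e-02]
[178.53 177.83   5.95   5.39   5.57  93.59] [0.6393 0.2177 0.096 ]
[243.05 192.11   9.55   2.23  10.45  56.47] [0.5972 0.0256 0.092 ]
[181.   192.32   5.75   5.42   5.54  93.91] [0.5959 0.2096 0.096 ]
[254.53 197.58   5.38   2.2    5.68  32.19] [ 0.5808 -0.0087  0.092 ]
[183.65 206.74   5.79   5.43   5.52  94.03] [0.5531 0.201  0.096 ]
[305.1  219.99  12.47   6.4   12.47 149.  ] [ 0.5141 -0.159   0.092 ]
[185.93 221.67   5.83   5.39   5.64  95.25] [0.509  0.1935 0.096 ]
[188.85 235.96   5.97   5.5    5.61  96.47] [0.4672 0.1842 0.096 ]
t 18.62 pos [0.5961 0.0071 0.1655] yaw 11.05 tilt 0.03 q1,q6 [0.01 1.39]
linear shares [-0.535  0.851  0.002] yaw share None
```

View pics/jar.png

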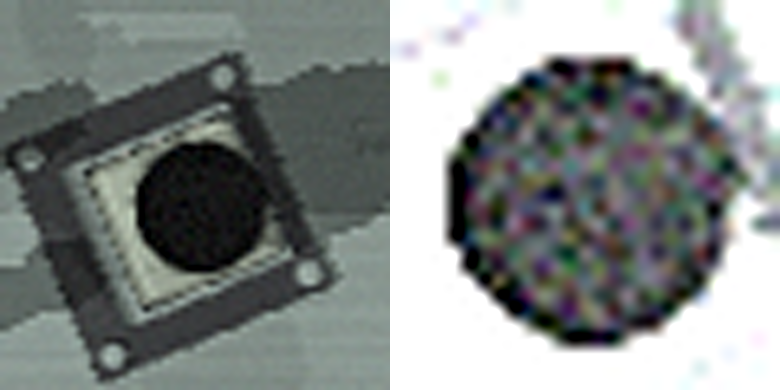

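All five rack caps now lie in one line (px 178–189, 178–236), spaced 44 mm apart, so the rack is full. In the jar crop the stand's screws are at (224,76), (30,158), (310,272) and (113,357), with the cap disc at about (201,207). The pointers are not resolved. Next I cross-check the jar axis against the stand centre.

Run:
```python
from h import *
S=[onz("top",(283+u/6.5-.5,185+v/6.5-.5),.007) for u,v in((224,76),(30,158),(113,357),(310,272))]
print(np.round(S,4)); c=np.mean(S,0); print("stand",c.round(4),[np.linalg.norm(S[i]-S[i-1]).round(4) for i in range(4)], "edge ang",np.degrees(np.arctan2(*(S[0]-S[1])[[1,0]])).round(1))
for u in((313.56,216.37),(314.5,216.3)): print(onz("top",u,.116).round(4))
# silhouettes of cap (cylinder) predicted at stand centre
for n in P:
    a=np.linspace(0,6.28,60); pts=np.array([proj(n,[c[0]+.029*np.cos(k),c[1]+.029*np.sin(k),z]) for k in a for z in(.094,.116)])
    print(n,pts.min(0).round(1),pts.max(0).round(1))
for n,f,roi in(("top","top_raw0.png",(300,330,200,235)),("side","side_raw0.png",(270,305,145,175))):
    im=cv2.imread(f); f4=cv2.resize(im,None,fx=4,fy=4,interpolation=cv2.INTER_CUBIC).max(2)
    k,l,st,ce=cv2.connectedComponentsWithStats((f4<40).astype(np.uint8))
    for i in range(1,k):
        x,y,w,h,ar=st[i]
        if ar>1500 and roi[0]<ce[i][0]/4<roi[1] and roi[2]<ce[i][1]/4<roi[3]: print(n,x/4,y/4,(x+w)/4,(y+h)/4)
plan(c[0],c[1],.165)
```

```text
[[ 0.5933 -0.21    0.007 ]
 [ 0.5528 -0.1138  0.007 ]
 [ 0.4559 -0.1534  0.007 ]
 [ 0.4971 -0.2505  0.007 ]]
stand [ 0.5248 -0.1819  0.007 ] [np.float64(0.1045), np.float64(0.1043), np.float64(0.1047), np.float64(0.1055)] edge ang -67.2
[ 0.5237 -0.1805  0.116 ]
[ 0.5239 -0.1833  0.116 ]
side [277.5 150.7] [296.4 166. ]
top [303.1 206.1] [323.9 226.1]
top 304.0 199.5 330.75 227.0
side 277.75 152.0 297.25 166.75
t 18.62 pos [0.5961 0.0071 0.1655] yaw 11.05 tilt 0.03 q1,q6 [0.01 1.39]
linear shares [-0.531  0.859  0.002] yaw share None
```

Request:
step_arm:
  linear:
    - [-0.53,0.86,0]
    - [-0.53,0.86,0]
    - [-0.53,0.86,0]
    - [-0.53,0.86,0]
    - [-0.53,0.86,0]
    - [-0.53,0.86,0]
    - [-0.53,0.86,0]
  yaw: [0,0,0,0,0,0,0]
  jaw: [1,1,1,1,1,1,1]

```text
time: 19.2
eef_pos: [0.5251, -0.1826, 0.1656]
tcp_rot: [-0.0, 0.995, 0.096, 0.0]
force: [-0.3, 0.7, -0.3]
finger_gap: 0.0923
grasp_force: 0.0
```

```bash
python3 -c "
from h import *
plan(.5243,-.182,.064)"
```

```text
t 19.2 pos [ 0.5251 -0.1826  0.1656] yaw 10.99 tilt 0.02 q1,q6 [-0.34  1.04]
linear shares [-0.003 -0.004  0.508] yaw share None
```

Request:
step_arm:
  linear:
    - [-0.003,-0.003,0.15]
    - [-0.003,-0.003,0.3]
    - [-0.003,-0.003,0.4]
    - [-0.003,-0.003,0.45]
    - [-0.003,-0.003,0.45]
  yaw: [0,0,0,0,0]
  jaw: [1,1,1,1,1]

```text
time: 19.62
eef_pos: [0.5235, -0.1798, 0.0735]
tcp_rot: [-0.001, 0.995, 0.098, -0.002]
force: [-0.7, -0.2, -0.6]
finger_gap: 0.0919
grasp_force: 0.0
```

Request:
step_arm:
  linear:
    - [0,0,0.02]
    - [0,0,0.04]
    - [0,0,0.058]
    - [0,0,0.058]
    - [0,0,0.058]
  yaw: [0,0,0,0,0]
  jaw: [1,1,1,1,1]

```text
time: 20.03
eef_pos: [0.5247, -0.1822, 0.0644]
tcp_rot: [0.0, 0.995, 0.096, 0.0]
force: [-0.2, -0.6, -0.7]
finger_gap: 0.0919
grasp_force: 0.0
```

Request:
step_arm:
  linear:
    - [0,0,0]
    - [0,0,0]
    - [0,0,0]
    - [0,0,0]
    - [0,0,0]
    - [0,0,0]
    - [0,0,0]
    - [0,0,0]
    - [0,0,0]
  yaw: [0,0,0,0,0,0,0,0,0]
  jaw: [-1,-1,-1,-1,-1,-1,-1,-1,-1]

```text
time: 20.78
eef_pos: [0.5242, -0.1814, 0.0641]
tcp_rot: [-0.001, 0.995, 0.096, -0.0]
force: [-0.5, 5.7, 3.5]
finger_gap: 0.0576
grasp_force: 30.0
```

```bash
cat > st.py <<'E'
from h import *
s=robot.state(); w,a,b,c=s["tcp_rot"]; R=Ro.from_quat([a,b,c,w]).as_matrix()
print(s["time"],"pos",np.round(s["eef_pos"],4),"yaw",np.degrees(np.arctan2(R[1,0],R[0,0])).round(2),"F",np.round(s["force"],1),"T",np.round(s["wrist_torque"],2),"gap",round(s["finger_gap"],4),s["grasp_force"],"q6",round(s["q"][5],2))
E
python3 st.py
```

```text
20.7833 pos [ 0.5242 -0.1814  0.0641] yaw 11.06 F [-0.5  5.7  3.5] T [1.11 0.11 0.01] gap 0.0576 30.00087389809778 q6 1.04
```

Request:
step_arm:
  linear:
    - [0,-0.004,0]
    - [0,-0.004,0]
    - [0,-0.004,0]
    - [0,-0.004,-0.001]
    - [0,-0.004,-0.002]
    - [0,-0.004,-0.002]
  yaw: [-0.08,-0.16,-0.24,-0.32,-0.4,-0.4]
  jaw: [-1,-1,-1,-1,-1,-1]

```text
time: 21.28
eef_pos: [0.5242, -0.1812, 0.0643]
tcp_rot: [-0.0, 0.981, 0.196, -0.0]
force: [-0.4, 2.0, 0.5]
finger_gap: 0.0574
grasp_force: 30.0
```

```bash
python3 st.py
```

```text
21.2833 pos [ 0.5242 -0.1812  0.0643] yaw 22.63 F [-0.4  2.   0.5] T [ 0.3  -0.11 -0.04] gap 0.0574 29.999184705593507 q6 0.84
```

Request:
step_arm:
  linear:
    - [0,0,0]
    - [0,0,-0.001]
    - [0,0,-0.002]
    - [0,0,-0.002]
  yaw: [-0.1,-0.2,-0.3,-0.4]
  jaw: [-1,-1,-1,-1]

```text
time: 21.62
eef_pos: [0.5241, -0.1808, 0.0646]
tcp_rot: [-0.0, 0.956, 0.292, -0.0]
force: [0.0, 5.4, 0.1]
finger_gap: 0.0575
grasp_force: 30.0
```

```bash
python3 st.py
python3 - <<'E'
from h import *
for k in("side","top"): cv2.imwrite(k+"6.png",eyes.capture(k)[:,:,::-1])
a=cv2.imread("side6.png")[120:190,250:330]; b=cv2.imread("side_raw0.png")[120:190,250:330]
cv2.imwrite("pics/turn.png",np.hstack([cv2.resize(cv2.convertScaleAbs(x,alpha=2),(400,350),interpolation=cv2.INTER_CUBIC) for x in(b,a)]))
E
```

```text
21.6167 pos [ 0.5241 -0.1808  0.0646] yaw 34.01 F [0.  5.4 0.1] T [ 0.73 -0.18 -0.29] gap 0.0575 29.999294297613233 q6 0.64
```

View pics/turn.png

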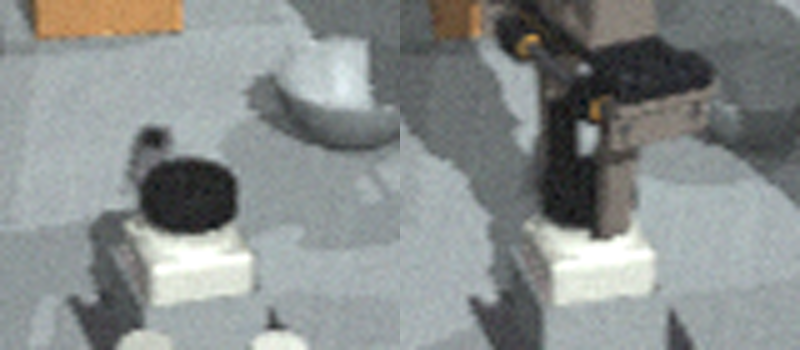

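The picture shows both fingers on the cap at about (595,190) and the jar's shoulder still seated square. The turn is going on with about 0.3 N m, so I continue.

Request:
step_arm:
  linear:
    - [0.003,-0.004,0]
    - [0.003,-0.004,-0.001]
    - [0.003,-0.004,-0.002]
    - [0.003,-0.004,-0.003]
    - [0.003,-0.004,-0.003]
    - [0.003,-0.004,-0.004]
    - [0.003,-0.004,-0.004]
  yaw: [-0.12,-0.24,-0.36,-0.48,-0.6,-0.72,-0.82]
  jaw: [-1,-1,-1,-1,-1,-1,-1]

```text
time: 22.3
eef_pos: [0.5238, -0.1801, 0.0653]
tcp_rot: [-0.0, 0.877, 0.481, -0.0]
force: [-1.0, 3.1, -0.1]
finger_gap: 0.0573
grasp_force: 30.0
```

```bash
python3 st.py
```

```text
22.3 pos [ 0.5238 -0.1801  0.0653] yaw 57.48 F [-1.   3.1 -0.1] T [ 0.56 -0.03 -0.2 ] gap 0.0573 29.99920988251688 q6 0.23
```

Request:
step_arm:
  linear:
    - [0,0,0]
    - [0,0,-0.001]
    - [0,0,-0.002]
    - [0,0,-0.002]
    - [0,0,-0.003]
    - [0,0,-0.003]
    - [0,0,-0.003]
  yaw: [-0.12,-0.24,-0.36,-0.48,-0.6,-0.72,-0.8]
  jaw: [-1,-1,-1,-1,-1,-1,-1]

```text
time: 22.88
eef_pos: [0.5232, -0.1799, 0.066]
tcp_rot: [-0.001, 0.764, 0.646, -0.0]
force: [-2.4, 4.6, 1.8]
finger_gap: 0.0572
grasp_force: 30.0
```

```bash
python3 st.py
```

```text
22.8833 pos [ 0.5232 -0.1799  0.066 ] yaw 80.42 F [-2.4  4.6  1.8] T [ 0.78  0.4  -0.12] gap 0.0572 29.999832096727914 q6 -0.17
```

Request:
step_arm:
  linear:
    - [0,0,-0.004]
    - [0,0,-0.008]
    - [0,0,-0.012]
    - [0,0,-0.012]
  yaw: [0,0,0,0]
  jaw: [-1,-1,-1,-1]

```text
time: 23.22
eef_pos: [0.5242, -0.1805, 0.0687]
tcp_rot: [0.0, 0.764, 0.645, -0.0]
force: [-1.9, 1.3, -0.3]
finger_gap: 0.0577
grasp_force: 30.0
```

```bash
python3 st.py
python3 - <<'E'
from h import *
from rig import robot
f=[]
for i in range(4):
    f.append(eyes.capture("side")); print(np.round(robot.state()["force"],2))
cv2.imwrite("side7.png",f[0][:,:,::-1])
E
```

```text
23.2167 pos [ 0.5242 -0.1805  0.0687] yaw 80.32 F [-1.9  1.3 -0.3] T [ 0.15  0.29 -0.06] gap 0.0577 29.999648867669748 q6 -0.16
[-1.56  1.34 -0.82]
[-1.95  0.49 -0.53]
[-1.68  0.56 -0.04]
[-2.06  1.35 -0.29]
```

Request:
step_arm:
  linear:
    - [0,0,-0.006]
    - [0,0,-0.012]
    - [0,0,-0.018]
    - [0,0,-0.02]
    - [0,0,-0.02]
  yaw: [0,0,0,0,0]
  jaw: [-1,-1,-1,-1,-1]

```text
time: 23.83
eef_pos: [0.5247, -0.1803, 0.0729]
tcp_rot: [0.0, 0.764, 0.645, 0.0]
force: [-1.4, 1.7, -0.7]
finger_gap: 0.0576
grasp_force: 30.0
```

```bash
python3 st.py
python3 - <<'E'
from h import *
for i in range(4):
    eyes.capture("side"); print(np.round(robot.state()["force"],2))
E
```

```text
23.8333 pos [ 0.5247 -0.1803  0.0729] yaw 80.4 F [-1.4  1.7 -0.7] T [ 0.3   0.02 -0.01] gap 0.0576 29.999716960373917 q6 -0.17
[0.53 2.43 0.12]
[-0.52  0.97 -0.07]
[-0.43  2.    0.12]
[-0.71  2.11  0.1 ]
```

Request:
step_arm:
  linear:
    - [0,0,-0.02]
    - [0,0,-0.05]
    - [0,0,-0.08]
    - [0,0,-0.11]
    - [0,0,-0.14]
    - [0,0,-0.156]
    - [0,0,-0.156]
    - [0,0,-0.156]
    - [0,0,-0.156]
  yaw: [0,0,0,0,0,0,0,0,0]
  jaw: [-1,-1,-1,-1,-1,-1,-1,-1,-1]

```text
time: 24.78
eef_pos: [0.5241, -0.1803, 0.1037]
tcp_rot: [-0.0, 0.764, 0.645, -0.0]
force: [-0.4, -0.2, -0.9]
finger_gap: 0.0578
grasp_force: 30.0
```

```bash
python3 st.py; python3 chk.py side8.png
python3 - <<'E'
from h import *
t=eyes.capture("top"); cv2.imwrite("top8.png",t[:,:,::-1])
a=cv2.imread("side8.png")[100:280,190:340]
cv2.imwrite("pics/end.png",cv2.resize(cv2.convertScaleAbs(a,alpha=1.8),None,fx=3.3,fy=3.3,interpolation=cv2.INTER_CUBIC))
E
```

```text
24.7833 pos [ 0.5241 -0.1803  0.1037] yaw 80.4 F [-0.4 -0.2 -0.9] T [-0.05 -0.03  0.05] gap 0.0578 29.99984096037224 q6 -0.17
[  136.95    71.52   244.69    89.06   241.97 38147.16]
[288.3  170.43  12.34   9.76  11.1  313.03]
[237.02 196.24   5.65   4.48   5.4   72.62]
[295.05 239.48   6.55   5.67   6.44 112.69]
[259.23 240.37   6.82   5.46   6.55 106.28]
[277.38 240.41   6.89   6.03   6.29 115.97]
[241.21 241.05   6.75   5.75   6.21 108.41]
[222.42 242.     6.73   5.85   6.06 103.25]
```

View pics/end.png

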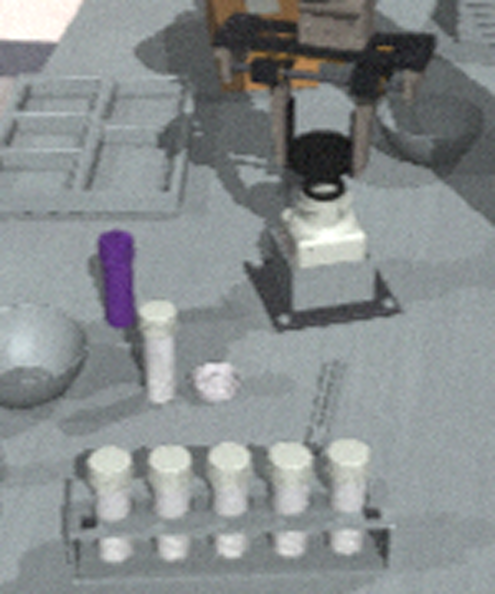

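The end picture shows the cap level in the gripper at (322,155), above the open neck and its seal ring at (322,188). It has risen about 12 px, or 37–40 mm, from its seat. The jar is square in its stand and all five rack vials plus the third spare stand upright.

```bash
python3 -c "
from rig import sign_off
print(sign_off())"
```

```text
the job is handed in; nothing more can be done
None
```

I handed the job in with the rack full and the jar's cap unscrewed and held level about 24 mm above the rim; the jar is still seated in its stand, and sign-off returned no verdict.

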